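Shut the disc lid and press play

ROBOT

A 7-joint arm with a two-finger parallel gripper is mounted at the origin on the work surface. World frame = base frame: x ahead of the robot, y to its left, z up, the work surface at z = 0. Lengths are in m, angles in rad, forces in N, time in s.
With the tool pointing down it reaches from about 0.4 to 0.9 m from the base axis. Payload 5.6 kg.
Tool frame: the origin (TCP) lies at the very end of the fingers, on their centre line; the grasp point (between the pads) lies 19 mm behind it (hold_point_z is the z of the grasp point in the tool frame, in m); z points along the fingers, y is the line along which they close (so a half turn about z gives the same grasp; the last joint's range is limited). The gripper opens to 92 mm and grips with 3 to 60 N. Pads are 20 mm wide; open, the fingers measure 128 mm over their backs; the gripper's body (75 mm by 189 mm) begins 69 mm behind the grasp point.
Start: joints at [1.29, 0.468, -0.012, 1.603, 0.006, 1.071, -0.056], TCP at [0.153, -0.632, 0.215] pointing down, gripper open.
Joint ranges: [-2.53, 2.53], [-0.31, 2.02], [-1.57, 1.55], [0.28, 2.44], [-1.29, 4.43], [0.15, 1.84], [-2.92, 2.92]. Speed limits (rad/s): [2.57, 2.57, 3.14, 3.14, 3.14, 3.14, 3.14].

INTERFACE

Orientations are given as a unit quaternion [w, x, y, z].
In Python, from rig import * gives the robot as it stands.
- The arm moves only by the shell command python3 -m pendant 'ROWS'. ROWS is JSON, a list of rows, each a list of 3 entries, a list of its own where there are three numbers: the opening, from 0 (shut) to 1 (fully open), then the shift along the world's x, y, z in units of 300 mm (1.0 is 300 mm), then the turn, a rotation vector about the world's x, y, z in units of 90 degrees (1.0 is 90 degrees). In form: [[gripper, [x, y, z], [ax, ay, az]], ...]. A call has 1 to 20 rows; each row is the pose to reach, as a shift and turn from the pose commanded when the call began; what a row does not reach only later rows make up. A row lasts 1/12 s, in which the tool goes at most 41.7 mm and 7.16 degrees, less where a joint would pass 70% of its speed; a pose out of reach is approached as far as the arm can. A call with a number of a shift or a turn outside -1 to 1 is refused whole. A call with a gripper value outside its range is refused whole. The fingers move at their own pace and stop on an object; the grip force is fixed at half the most. Time passes only in rows, so rows that repeat a pose let the fingers close. It gives the time, the measured TCP pose, the force, the opening and the grip force at its end, in the units of the state.
- sense(): the state, without advancing time (a new reading comes with each control period).
- read_camera(name): name is "scene" or "top" or "wrist"; returns a dict with "color" (384x512x3 uint8, red, green, blue), "depth" (384x512 float32, m along the optical axis (not along the pixel's ray), 0 where there is no reading), "fov_y" (degrees; the focal length in pixels is half the picture's height over the tangent of half this angle, whatever the lens; pixels are square), "cx", "cy" (the principal point, pixels), "extrinsics" (4x4, takes a point from camera to world coordinates). Camera axes: x right, y down, z forward; pixel columns grow to the right and rows downward; lengths in m; the calibration is good to about 2 mm. A picture is of the moment at which its call begins.
- job_done(): hands the job in; it is judged then, once.
The state is a dict: "t": time; "joints": joint angles; "joint_velocities": joint speeds; "joint_torque": joint torques, N m; "tool_pos": TCP position; "tool_rot": TCP orientation; "wrist_force": force on the tool from outside, world axes, zero at the start; "ft_torque": the same for the moment, N m; "grip_width": finger opening in m; "grasp_force": force on a finger pad.
Only numpy, scipy, OpenCV 4.12 (cv2) and the standard library are available. Lean on these libraries where they do the work, as an engineer would, in place of code of your own. Each camera call takes 0.05 s, during which the arm holds its last target. There are 200 camera calls.

TASK

A donated CD radio stands on the test bench with its disc lid open and a disc in it. To try it out, gently push the lid fully shut with your fingertips, then press the play key (the big round one, second from the left in the row of keys along the front of the top) right down and let it come up again. Press no other key, and leave the radio and the things around it where they stand.

Things in the scene. Friction and masses are not known exactly. Their poses are not given: they have to be found in the camera images.
- radio: portable CD radio, silver, loose on the bench, 2.2 kg, 230 mm deep (x), 370 wide (y), flat top panel 142 mm high. Origin: centre of the underside. Its front (two round speakers) faces its own -x; +y is its left as the user sees it. Folded handle behind (bar at x = +128, 112 high); thin aerial on the top at x = +102, 8 high; two dials 38 across, 10 high on the top at (-70, +135), (-70, -135) mm
- lid (a joint): angle of the disc lid: silver frame, clear window, 136 mm from rear hinge to free edge, 140 wide (y), 8 thick, in the middle of the radio's top. 0 = fully shut, its outer face flush with the top panel; grows as the free edge, nearest the radio's front, swings up and back; stop at 1.35 rad. Stiff hinge: stays at any angle, closes at about 0.5 N on the free edge
- lid_hinge (a point): middle of the lid's hinge line, which runs along the radio's y, at radio (+80, 0, 142) mm; axes as the radio's
- lid_edge (a point): middle of the lid's free edge, on its outer face, 136 mm from the hinge; axes turn with the lid: -x from the hinge to the free edge, z out of the outer face
- play_key (a joint): play key: a round black key 30 mm across with a triangle and two bars on it, the biggest of five keys in a row along the front of the top panel, second from the left. Value = metres pressed in: 0 = up, 0.004 = right down. Spring: starts to move at 1.5 N, right down at 3.5 N, comes up by itself
- play_top (a point): centre of the top of the play key, at radio (-85, +33, 147) mm when up, 5 mm above the panel; axes as the radio's. The nearest edges of its neighbours, equally tall, are 25 mm from this centre on either side along y
- stop_key (a joint): stop key, small oblong black key 20 x 13 mm with a small square, leftmost in the row, centred at (-85, +68) mm on the radio; same spring and travel as the play key; value = metres pressed in (0 to 0.004)
- back_key (a joint): back key, small oblong black key 20 x 13 mm with a triangle and a bar, third from the left, centred at (-85, -2) mm on the radio; same spring and travel as the play key; value = metres pressed in (0 to 0.004)
- next_key (a joint): next key, small oblong black key 20 x 13 mm with a triangle and a bar, fourth from the left, centred at (-85, -32) mm on the radio; same spring and travel as the play key; value = metres pressed in (0 to 0.004)
- program_key (a joint): program key, small oblong black key 20 x 13 mm with a small outlined oblong, rightmost in the row, centred at (-85, -62) mm on the radio; same spring and travel as the play key; value = metres pressed in (0 to 0.004)
- cd_cases: two CD cases stacked flat, 125 x 142 mm, 20 mm high, loose beside the radio; origin: centre of the underside; leave alone
- mug: white mug 82 mm across, 95 mm high, handle at its +y, loose beside the radio; origin: centre of the underside; leave alone
- remote: black remote control 165 mm long (its x), 46 mm wide, 18 mm high, loose in front of the radio; origin: centre of the underside; leave alone
- screwdriver: black-handled screwdriver 170 mm long, lying along its x in front of the radio; 26 mm high, handle to -x; origin under its middle; leave alone

How it is judged:
On the way, in this order (a step that is already met when the one before it is completed fails the run):
1. the disc lid is pushed fully shut (value of joint lid below 0.04 rad), for 0.1 s.
2. the play key is pressed right down (value of joint play_key above 0.0028 m), for 0.05 s.
At the end, for the whole second after the job is handed in: The lid is within 0.04 rad of fully shut, all five keys are up again (within 1 mm), the radio stands within 20 mm of where it was, level and at rest, and the other things are within 20 mm of where they were (value of joint lid below 0.04 rad and value of joint each of play_key, stop_key, back_key, next_key, program_key below 0.001 m and distance of each of radio, cd_cases, mug, remote, screwdriver from where it was at the start of the episode below 0.02 m and angle between radio's own z axis and vertical below 0.05 rad and linear speed of radio below 0.02 m/s); the robot touches nothing.
It fails at once if play is pressed while the lid is still open (value of joint play_key above 0.002 m and value of joint lid above 0.06 rad).
It fails at once if another key is pressed (more than 1.5 mm) (value of joint any of stop_key, back_key, next_key, program_key above 0.0015 m).
It fails at once if not gentle: the lid is slammed (faster than 2.5 rad/s), or the radio is pressed or struck with more than 40 N (velocity of joint lid below -2.5 rad/s or contact force between any of the fingers, the arm and radio above 40 N).
It fails at once if the radio is shoved more than 20 mm, lifted or tipped (distance of radio from where it was at the start of the episode above 0.02 m or height (world z) of radio above 0.008 m or angle between radio's own z axis and vertical above 0.06 rad).
It fails at once if something beside the radio is moved more than 20 mm (distance of any of cd_cases, mug, remote, screwdriver from where it was at the start of the episode above 0.02 m).
It also fails if it takes over 38 s, if anything falls off the work surface, if the arm or the gripper's body presses on something with over 40 N, if the wrist force passes 120 N, or if a joint passes its speed limit or range.

## Working session

There is one attempt and no reset: what is moved stays moved. The work goes in short steps, Python scripts to look and compute and a shell command to move; the robot and the scene stay as the last step left them, time stands still between calls to the robot, and variables do not carry over. Pictures are saved under pics/ and viewed, at most 10 in all, crops included, and the job is handed in when it is done.

```bash
mkdir -p pics; cat > h.py <<'E'
from rig import *
import numpy as np, cv2
def cloud(c):
    d=c["depth"];H,W=d.shape;f=H/2/np.tan(np.radians(c["fov_y"])/2)
    u,v=np.meshgrid(np.arange(W),np.arange(H))
    P=np.stack([(u-c["cx"])/f*d,(v-c["cy"])/f*d,d,np.ones_like(d)],-1)@np.array(c["extrinsics"]).T
    return P[...,:3]
E
python3 - <<'E'
from h import *
ims=[]
for n in("top","scene"):
    c=read_camera(n);np.savez(n+".npz",**c);cv2.imwrite(f"pics/{n}0.png",c["color"][...,::-1])
    P=cloud(c)
    print(n,np.array(c["extrinsics"]).round(2).tolist())
s=sense();print(s)
E
```

```text
top [[0.01, -0.98, 0.17, 0.31], [-1.0, -0.01, -0.01, 0.05], [0.01, -0.17, -0.98, 1.25], [0.0, 0.0, 0.0, 1.0]]
scene [[0.01, 0.71, -0.71, 1.28], [1.0, -0.0, 0.02, 0.01], [0.01, -0.71, -0.71, 0.92], [0.0, 0.0, 0.0, 1.0]]
{'t': 0.1, 'joints': array([ 1.29000241,  0.4682839 , -0.01156301,  1.60348987,  0.0059918 ,
        1.07142083, -0.05628497]), 'joint_velocities': array([ 3.66861133e-06, -2.92336988e-03, -4.51018598e-04, -1.69301238e-03,
        2.74531166e-03, -2.89692041e-04, -6.30897705e-04]), 'joint_torque': array([ 9.13179483e-04, -5.21645808e+01, -1.24838110e-02, -2.44367015e+01,
       -5.67728584e-02,  1.40110933e-02,  8.49494359e-05]), 'tool_pos': array([ 0.15290656, -0.63123441,  0.21375622]), 'tool_rot': array([-7.68601856e-04,  9.92945059e-01,  1.18572746e-01, -1.54611667e-04]), 'wrist_force': array([0.26156449, 0.24174184, 0.30286524]), 'ft_torque': array([0.02493611, 0.02295249, 0.01053974]), 'grasp_force': 0.0, 'grip_width': 0.09176927972690246}
```

View pics/top0.png

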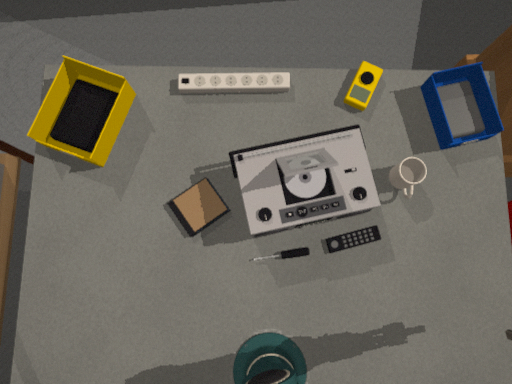

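View pics/scene0.png

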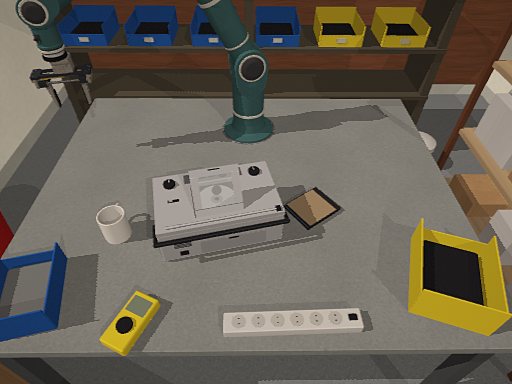

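The top view shows the radio with its front towards the robot: dials at (265,214) and (359,193), play key at about (302,212), and the open lid at about (302,160). The mug is at (408,172), the remote at (352,239), the screwdriver at (280,255) and the cases at (198,207). Next I fit the radio's pose and the lid plane.

```bash
python3 - <<'E'
from h import *
c=dict(np.load("top.npz"));P=cloud(c)
H,W=384,512
# panel mask by height
m=((abs(P[...,2]-.142)<.006)).astype(np.uint8); m[:, :225]=0;m[:,390:]=0;m[:120]=0;m[245:]=0
n,l,s,_=cv2.connectedComponentsWithStats(m);k=1+s[1:,4].argmax();m=l==k
pts=P[m];print("panel z",np.median(pts[:,2]),len(pts))
r=cv2.minAreaRect((pts[:,:2]*1000).astype(np.float32));print(r)
g=cv2.cvtColor(c["color"],cv2.COLOR_RGB2GRAY)
for n,(u,v) in dict(dl=(265,214),dr=(359,193)).items():
    w=P[v-12:v+13,u-12:u+13].reshape(-1,3);d=w[(w[:,2]>.147)&(w[:,2]<.156)]
    print(n,len(d),d.mean(0).round(4),cv2.minEnclosingCircle((d[:,:2]*1000).astype(np.float32)))
w=P[130:210,270:340].reshape(-1,3);hi=w[w[:,2]>.165];print("lid max z",hi.max(0),hi.min(0),len(hi))
print(P[205:220:3,302].round(3).tolist())
# colour zoom
K=c["color"][125:245,220:390,::-1];cv2.imwrite("pics/z1.png",cv2.resize(K,None,fx=4.6,fy=4.6,interpolation=cv2.INTER_CUBIC))
E
```

```text
panel z 0.14146427090826674 7551
((539.6560668945312, -94.57157897949219), (231.21510314941406, 370.8070373535156), 13.039173126220703)
dl 143 [0.4404 0.0215 0.1515] ((437.21343994140625, 26.189634323120117), 24.15818214416504)
dr 143 [ 0.501  -0.2408  0.151 ] ((494.2442626953125, -244.5420684814453), 26.186111450195312)
lid max z [0.61744182 0.04813187 1.25251572] [ 0.30915697 -0.16131542  0.16507882] 934
[[0.466, -0.082, 0.142], [0.457, -0.081, 0.146], [0.448, -0.081, 0.148], [0.44, -0.081, 0.146], [0.432, -0.081, 0.143]]
```

View pics/z1.png

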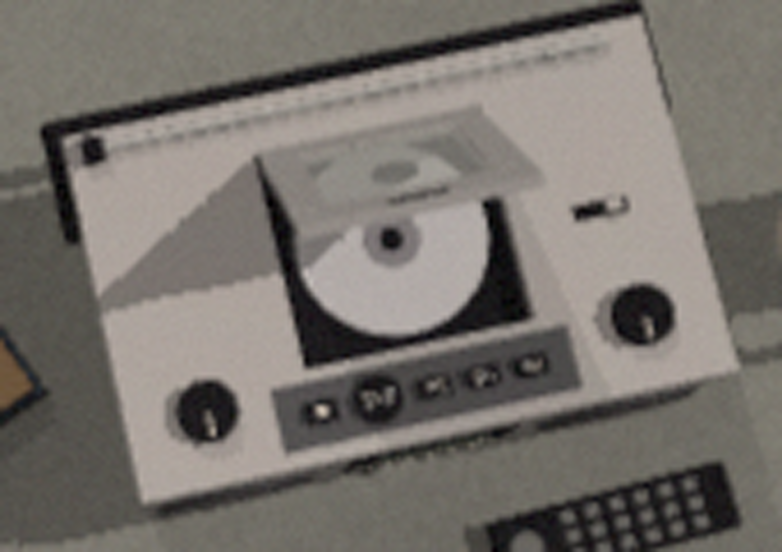

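Radio pose: centre about (0.539, -0.094), yaw 13.0°, which puts play at about (0.449, -0.081). The zoom shows the lid well up, its free edge at crop (420,200). Next I find the lid angle.

```bash
cat >> h.py <<'E'
a=np.radians(13.0);R=np.array([[np.cos(a),-np.sin(a),0],[np.sin(a),np.cos(a),0],[0,0,1]]);O=np.array([.5392,-.0942,0])
E
python3 - <<'E'
from h import *
for n in("top","scene"):
    P=cloud(dict(np.load(n+".npz")));q=(P.reshape(-1,3)-O)@R
    k=(abs(q[:,1])<.075)&(q[:,2]>.155)&(q[:,2]<.32)&(q[:,0]>-.09)&(q[:,0]<.095);q=q[k]
    if len(q)<30: print(n,len(q));continue
    ang=np.arctan2(q[:,2]-.142,.08-q[:,0]);rad=np.hypot(q[:,2]-.142,.08-q[:,0])
    print(n,len(q),np.median(ang[rad>.06]),np.percentile(rad,98),q.min(0),q.max(0))
    for h in np.arange(.15,.3,.02):
        b=q[abs(q[:,2]-h)<.01]
        if len(b):print(round(h,2),len(b),b.mean(0).round(3),b[:,1].min().round(3),b[:,1].max().round(3))
p=np.array([-.085,.033,.147]);print(R@p+O)
E
```

```text
top 977 0.9902076807242993 0.1373209439096728 [-0.00042192 -0.070067    0.15527847] [0.07130298 0.07028931 0.2593375 ]
0.15 35 [ 0.069 -0.008  0.157] -0.07 0.069
0.17 146 [0.061 0.    0.17 ] -0.07 0.07
0.19 160 [0.048 0.003 0.19 ] -0.07 0.07
0.21 173 [ 0.035 -0.     0.21 ] -0.07 0.07
0.23 156 [0.023 0.001 0.23 ] -0.069 0.07
0.25 307 [0.007 0.    0.251] -0.07 0.07
scene 2068 0.9899530421241324 0.13561115233202126 [-0.00277861 -0.07078389  0.15512468] [0.075941   0.06912274 0.25819003]
0.15 106 [ 0.068 -0.003  0.157] -0.069 0.069
0.17 381 [ 0.06  -0.002  0.17 ] -0.071 0.069
0.19 404 [ 0.048 -0.002  0.19 ] -0.071 0.069
0.21 396 [ 0.035 -0.001  0.21 ] -0.071 0.069
0.23 410 [ 0.022 -0.002  0.23 ] -0.071 0.069
0.25 371 [ 0.011 -0.002  0.249] -0.071 0.068
[ 0.44895516 -0.08116663  0.147     ]
```

Lid is at 0.99 rad, with its edge at radio (5, 0, 256) mm. The tool's yaw already matches the radio's to within a degree. I'll close the fingers and go above and behind the lid.

```bash
python3 -m pendant '[[0,[0,0,0.2],[0,0,0]],[0,[0,0,0.38],[0,0,0]],[0,[0,0,0.38],[0,0,0]],[0,[0.67,0.9,0.38],[0,0,0]],[0,[0.67,0.9,0.38],[0,0,0]],[0,[0.67,0.9,0.38],[0,0,0]],[0,[0.67,0.9,0.38],[0,0,0]],[0,[0.67,0.9,0.38],[0,0,0]],[0,[0.67,0.9,0.38],[0,0,0]],[0,[0.67,0.9,0.38],[0,0,0]],[0,[0.67,0.9,0.38],[0,0,0]],[0,[0.67,0.9,0.38],[0,0,0]],[0,[0.67,0.9,0.38],[0,0,0]],[0,[0.67,0.9,0.38],[0,0,0]]]'
```

```text
t: 1.27
tool_pos: [0.3536, -0.3622, 0.3284]
tool_rot: [0.0, 0.993, 0.119, -0.0]
wrist_force: [-0.2, 0.0, 0.4]
grip_width: 0.0009
grasp_force: 0.0
```

```bash
python3 -m pendant '[[0,[0.75,0.92,0],[0,0,0]],[0,[0.75,0.92,0],[0,0,0]],[0,[0.75,0.92,0],[0,0,0]],[0,[0.75,0.92,0],[0,0,0]],[0,[0.75,0.92,0],[0,0,0]],[0,[0.75,0.92,0],[0,0,0]],[0,[0.75,0.92,0],[0,0,0]],[0,[0.75,0.92,0],[0,0,0]],[0,[0.75,0.92,0],[0,0,0]],[0,[0.75,0.92,0],[0,0,0]],[0,[0.75,0.92,0],[0,0,0]],[0,[0.75,0.92,0],[0,0,0]]]'
python3 - <<'E'
from h import *
s=sense();p=s["tool_pos"];print(p,(p-O)@R)
c=read_camera("wrist");cv2.imwrite("pics/w1.png",c["color"][...,::-1])
cs=read_camera("scene");cv2.imwrite("pics/s1.png",cv2.resize(cs["color"][60:280,120:360,::-1],None,fx=2.5,fy=2.5))
r0=np.array([.08,0,.142])
for t in np.linspace(.99,0,19):
    q=R@(r0+[-.115*np.cos(t)+.010,0,.115*np.sin(t)])+O
    print(round(t,2),((q-p)/.3).round(3))
E
```

```text
t: 2.27
tool_pos: [0.5785, -0.0887, 0.328]
tool_rot: [0.0, 0.993, 0.117, -0.001]
wrist_force: [-0.1, -0.2, 0.3]
grip_width: 0.0003
grasp_force: 0.0
[ 0.57848737 -0.08870787  0.3279539 ] [ 0.0395159  -0.00348637  0.3279539 ]
0.99 [-0.044  0.002 -0.299]
0.94 [-0.06  -0.002 -0.311]
0.88 [-0.077 -0.006 -0.324]
0.82 [-0.092 -0.009 -0.338]
0.77 [-0.107 -0.013 -0.353]
0.72 [-0.121 -0.016 -0.369]
0.66 [-0.134 -0.019 -0.385]
0.6 [-0.146 -0.022 -0.402]
0.55 [-0.157 -0.024 -0.419]
0.5 [-0.167 -0.027 -0.438]
0.44 [-0.177 -0.029 -0.457]
0.38 [-0.185 -0.031 -0.476]
0.33 [-0.192 -0.032 -0.496]
0.28 [-0.198 -0.034 -0.516]
0.22 [-0.203 -0.035 -0.536]
0.17 [-0.207 -0.036 -0.557]
0.11 [-0.21  -0.037 -0.578]
0.05 [-0.212 -0.037 -0.599]
0.0 [-0.212 -0.037 -0.62 ]
```

View pics/s1.png

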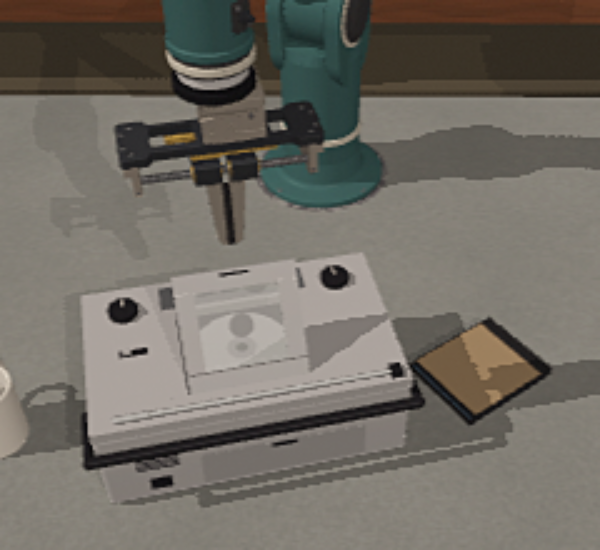

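View pics/w1.png

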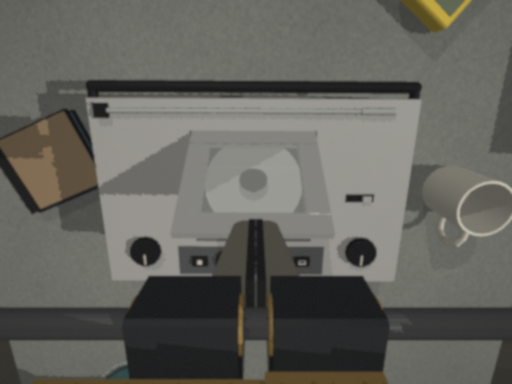

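The scene crop shows the closed tip at (230,240), above the lid. The wrist view shows it aligned with the radio. I'll descend behind the edge and follow the lid's arc slowly.

```bash
python3 -m pendant '[[0,[0,0,-0.12],[0,0,0]],[0,[0,0,-0.23],[0,0,0]],[0,[-0.02,0,-0.28],[0,0,0]],[0,[-0.045,0,-0.3],[0,0,0]],[0,[-0.06,0,-0.31],[0,0,0]],[0,[-0.077,-0.005,-0.325],[0,0,0]],[0,[-0.092,-0.01,-0.34],[0,0,0]],[0,[-0.107,-0.013,-0.355],[0,0,0]],[0,[-0.12,-0.016,-0.37],[0,0,0]],[0,[-0.134,-0.02,-0.385],[0,0,0]],[0,[-0.146,-0.022,-0.4],[0,0,0]],[0,[-0.157,-0.024,-0.42],[0,0,0]],[0,[-0.167,-0.027,-0.44],[0,0,0]],[0,[-0.177,-0.03,-0.457],[0,0,0]],[0,[-0.185,-0.03,-0.475],[0,0,0]],[0,[-0.192,-0.032,-0.495],[0,0,0]],[0,[-0.198,-0.034,-0.515],[0,0,0]],[0,[-0.2,-0.035,-0.53],[0,0,0]]]'
python3 - <<'E'
from h import *
p=sense()["tool_pos"];print((p-O)@R)
cs=read_camera("scene");cv2.imwrite("pics/s2.png",cv2.resize(cs["color"][100:280,120:360,::-1],None,fx=2.5,fy=2.5))
E
```

```text
t: 3.87
tool_pos: [0.5185, -0.0961, 0.1687]
tool_rot: [-0.0, 0.993, 0.119, -0.0]
wrist_force: [0.2, -0.9, 0.6]
grip_width: 0.0004
grasp_force: 0.3
[-0.02059474  0.00276552  0.1687271 ]
```

View pics/s2.png

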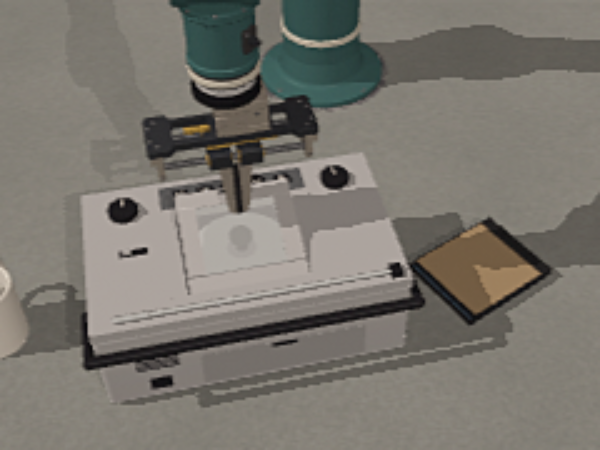

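The tip at (238,208) is on the lid, which is now nearly shut. I'll push the rest of the way gently.

```bash
python3 -m pendant '[[0,[0,0,-0.015],[0,0,0]],[0,[-0.005,0,-0.03],[0,0,0]],[0,[-0.005,0,-0.045],[0,0,0]],[0,[-0.005,0,-0.06],[0,0,0]],[0,[-0.005,0,-0.07],[0,0,0]],[0,[-0.005,0,-0.08],[0,0,0]],[0,[-0.005,0,-0.085],[0,0,0]],[0,[-0.005,0,-0.085],[0,0,0]]]'
```

```text
t: 4.58
tool_pos: [0.5174, -0.0962, 0.1437]
tool_rot: [-0.0, 0.993, 0.119, -0.0]
wrist_force: [-1.2, -0.5, 0.6]
grip_width: 0.0007
grasp_force: 0.0
```

```bash
python3 -m pendant '[[0,[0,0,-0.004],[0,0,0]],[0,[0,0,-0.007],[0,0,0]],[0,[0,0,-0.01],[0,0,0]],[0,[0,0,-0.01],[0,0,0]],[0,[0,0,-0.01],[0,0,0]]]'
```

```text
t: 5.0
tool_pos: [0.5178, -0.0962, 0.1414]
tool_rot: [0.0, 0.993, 0.119, 0.0]
wrist_force: [-0.7, 0.1, 2.2]
grip_width: 0.0004
grasp_force: 1.4
```

```bash
python3 -m pendant '[[0,[0,0,-0.003],[0,0,0]],[0,[0,0,-0.005],[0,0,0]],[0,[0,0,-0.005],[0,0,0]],[0,[0,0,-0.005],[0,0,0]]]'
```

```text
t: 5.33
tool_pos: [0.5178, -0.0962, 0.1411]
tool_rot: [0.0, 0.993, 0.119, 0.0]
wrist_force: [-4.8, 0.5, 13.5]
grip_width: 0.0006
grasp_force: 6.7
```

13.5 N against the stop, so the lid is shut. I'll lift and check.

```bash
python3 -m pendant '[[0,[0,0,0.03],[0,0,0]],[0,[0,0,0.15],[0,0,0]],[0,[0,0,0.2],[0,0,0]],[0,[0,0,0.2],[0,0,0]]]'
python3 - <<'E'
from h import *
p=sense()["tool_pos"];print(p,(p-O)@R)
for n in("scene","top"):
    c=read_camera(n);P=cloud(c)
    q=(P.reshape(-1,3)-O)@R
    k=(abs(q[:,1])<.065)&(abs(q[:,1])>.035)&(q[:,2]>.13)&(q[:,2]<.17)&(q[:,0]>-.054)&(q[:,0]<.075);b=q[k]
    print(n,len(b),np.polyfit(b[:,0],b[:,2],1),np.percentile(b[:,2],[5,50,95]))
    k=(q[:,2]>.138)&(q[:,2]<.145)&(abs(q[:,0])<.14)&(abs(q[:,1])<.2)
    print(cv2.minAreaRect((P.reshape(-1,3)[k][:,:2]*1000).astype(np.float32)))
    if n=="top": print(P[207:217,296:309,2].round(3)); cv2.imwrite("pics/t2.png",cv2.resize(c["color"][125:245,220:390,::-1],None,fx=4.6,fy=4.6))
c=read_camera("wrist");cv2.imwrite("pics/w2.png",c["color"][...,::-1]);np.savez("wrist.npz",**c)
print(((R@[-.085,.033,.160]+O)-p)/.3)
E
```

```text
t: 5.67
tool_pos: [0.52, -0.0964, 0.2033]
tool_rot: [0.001, 0.993, 0.119, 0.003]
wrist_force: [0.7, 0.2, 0.8]
grip_width: 0.0002
grasp_force: 0.0
[ 0.52002562 -0.09643996  0.2032961 ] [-0.01918682  0.00213075  0.2032961 ]
scene 620 [-0.00139735  0.14198431] [0.1395368  0.14197049 0.14457849]
((538.6851196289062, -95.21989440917969), (236.3447265625, 370.8728332519531), 13.12668228149414)
top 243 [-0.00628637  0.14095102] [0.13683059 0.14107714 0.1448124 ]
((539.7628784179688, -94.59782409667969), (230.83255004882812, 370.89471435546875), 13.207783699035645)
[[0.14  0.141 0.144 0.145 0.148 0.147 0.147 0.145 0.146 0.14  0.145 0.141
  0.141]
 [0.139 0.138 0.146 0.147 0.15  0.146 0.148 0.148 0.145 0.147 0.146 0.144
  0.143]
 [0.136 0.142 0.15  0.145 0.145 0.146 0.147 0.145 0.145 0.145 0.144 0.144
  0.14 ]
 [0.14  0.146 0.145 0.149 0.147 0.148 0.148 0.143 0.147 0.147 0.146 0.145
  0.143]
 [0.142 0.14  0.147 0.147 0.144 0.148 0.148 0.15  0.146 0.147 0.146 0.149
  0.142]
 [0.139 0.149 0.147 0.146 0.145 0.142 0.151 0.146 0.152 0.147 0.148 0.149
  0.142]
 [0.14  0.142 0.146 0.148 0.152 0.149 0.15  0.148 0.146 0.146 0.145 0.148
  0.142]
 [0.141 0.138 0.149 0.147 0.143 0.142 0.145 0.14  0.147 0.147 0.145 0.142
  0.14 ]
 [0.14  0.141 0.14  0.146 0.146 0.143 0.147 0.149 0.147 0.145 0.14  0.14
  0.144]
 [0.14  0.14  0.14  0.141 0.139 0.144 0.144 0.148 0.142 0.142 0.139 0.143
  0.138]]
[-0.23690155  0.0509111  -0.14432032]
```

View pics/w2.png

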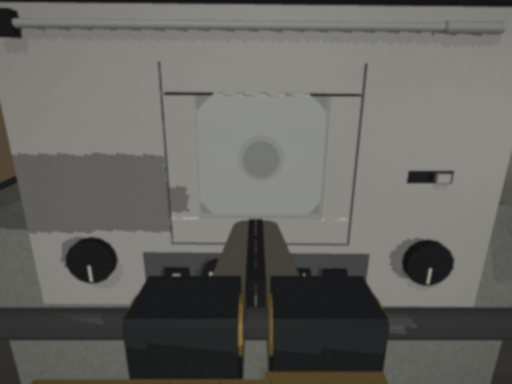

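The lid is shut and flush, and the radio hasn't moved. The wrist view shows the stop key at (176,272) and the edge of play at (212,267). I'll move above the play key.

```bash
python3 -m pendant '[[0,[-0.24,0.05,0],[0,0,0]],[0,[-0.24,0.05,0],[0,0,0]],[0,[-0.24,0.05,-0.06],[0,0,0]],[0,[-0.24,0.05,-0.11],[0,0,0]],[0,[-0.24,0.05,-0.14],[0,0,0]],[0,[-0.24,0.05,-0.14],[0,0,0]]]'
python3 - <<'E'
from h import *
p=sense()["tool_pos"];print(p,(p-O)@R)
c=read_camera("scene");cv2.imwrite("pics/s3.png",cv2.resize(c["color"][130:230,170:290,::-1],None,fx=5,fy=5,interpolation=cv2.INTER_CUBIC))
E
```

```text
t: 6.32
tool_pos: [0.4436, -0.081, 0.1551]
tool_rot: [-0.001, 0.993, 0.119, -0.003]
wrist_force: [-0.0, -0.6, 0.0]
grip_width: 0.0006
grasp_force: 0.0
[ 0.44357831 -0.08096526  0.15511448] [-0.09019374  0.03440574  0.15511448]
```

View pics/s3.png

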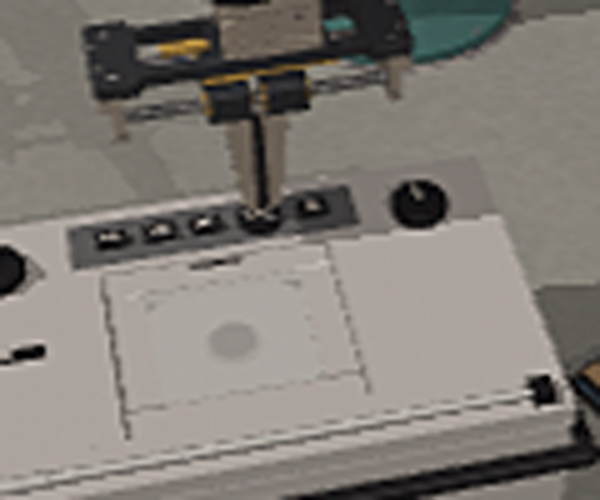

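The tip at (262,212) is right over the big play key, clear of its neighbours. I'll correct 5 mm in x and press in small steps.

```bash
python3 -m pendant '[[0,[0.015,0,0],[0,0,0]],[0,[0.015,0,-0.01],[0,0,0]],[0,[0.015,0,-0.02],[0,0,0]],[0,[0.015,0,-0.03],[0,0,0]],[0,[0.015,0,-0.03],[0,0,0]]]'
```

```text
t: 6.78
tool_pos: [0.4498, -0.0812, 0.1481]
tool_rot: [-0.0, 0.993, 0.119, -0.0]
wrist_force: [-0.5, 0.2, -0.3]
grip_width: 0.0006
grasp_force: 0.0
```

```bash
python3 -m pendant '[[0,[0,0,-0.005],[0,0,0]],[0,[0,0,-0.01],[0,0,0]],[0,[0,0,-0.015],[0,0,0]],[0,[0,0,-0.015],[0,0,0]]]'
```

```text
t: 7.12
tool_pos: [0.4501, -0.0812, 0.1441]
tool_rot: [0.0, 0.993, 0.119, -0.0]
wrist_force: [-1.4, 0.5, 2.9]
grip_width: 0.0005
grasp_force: 1.5
```

```bash
python3 -m pendant '[[0,[0,0,-0.003],[0,0,0]],[0,[0,0,-0.006],[0,0,0]],[0,[0,0,-0.006],[0,0,0]],[0,[0,0,-0.006],[0,0,0]]]'
```

```text
t: 7.45
tool_pos: [0.4501, -0.0812, 0.1433]
tool_rot: [0.0, 0.993, 0.119, -0.0]
wrist_force: [-4.5, 1.0, 12.3]
grip_width: 0.0002
grasp_force: 5.9
```

12.3 N, above the 3.5 N needed and against the stop: the key is right down. I'll release it and retreat straight up.

```bash
python3 -m pendant '[[0,[0,0,0.02],[0,0,0]],[0,[0,0,0.1],[0,0,0]],[0,[0,0,0.23],[0,0,0]],[0,[0,0,0.36],[0,0,0]],[0,[0,0,0.4],[0,0,0]],[0,[-0.1,-0.4,0.4],[0,0,0]],[0,[-0.1,-0.4,0.4],[0,0,0]],[0,[-0.1,-0.4,0.4],[0,0,0]],[0,[-0.1,-0.4,0.4],[0,0,0]],[0,[-0.1,-0.4,0.4],[0,0,0]],[0,[-0.1,-0.4,0.4],[0,0,0]]]'
python3 - <<'E'
from h import *
c=read_camera("top");P=cloud(c);q=(P.reshape(-1,3)-O)@R
k=(q[:,2]>.138)&(q[:,2]<.145)&(abs(q[:,0])<.14)&(abs(q[:,1])<.2)
print(cv2.minAreaRect((P.reshape(-1,3)[k][:,:2]*1000).astype(np.float32)))
for y in(.068,.033,-.002,-.032,-.062):
    b=q[(np.hypot(q[:,0]+.085,q[:,1]-y)<.006)&(q[:,2]<.2)];print(y,len(b),b[:,2].mean().round(4))
b=q[(abs(q[:,1])<.065)&(q[:,2]<.2)&(q[:,0]>-.05)&(q[:,0]<.07)];print(np.polyfit(b[:,0],b[:,2],1))
cv2.imwrite("pics/t3.png",c["color"][...,::-1])
E
```

```text
t: 8.37
tool_pos: [0.4202, -0.2006, 0.2622]
tool_rot: [-0.0, 0.993, 0.119, 0.0]
wrist_force: [0.5, 1.1, 0.0]
grip_width: 0.0006
grasp_force: 0.0
((539.5328369140625, -94.51937866210938), (230.6741943359375, 370.6383056640625), 13.199542999267578)
0.068 14 0.1472
0.033 14 0.146
-0.002 16 0.147
-0.032 12 0.1469
-0.062 12 0.147
[-0.006772    0.14062431]
```

View pics/t3.png

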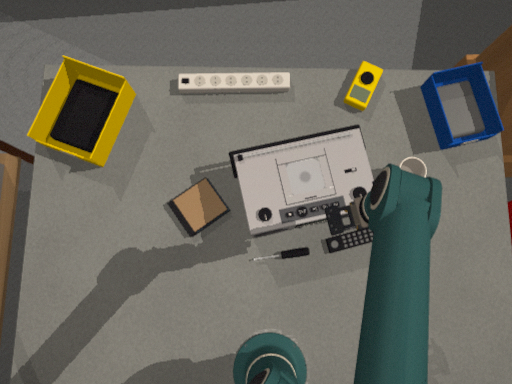

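The lid at (305,178) is shut, all the keys are up, nothing has moved, and the arm is clear.

```bash
python3 -c "
from rig import *
print(job_done())"
```

```text
the job is handed in; nothing more can be done
None
```

I pushed the disc lid fully shut, pressed the play key right down and let it come back up, and handed the job in at about 8.5 s; the last camera check showed all five keys up and nothing moved, but the hand-in gave no verdict.

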